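Close the washed jars with their own lids

ROBOT

A 7-joint arm with a two-finger parallel gripper is mounted at the origin on the work surface. World frame = base frame: x ahead of the robot, y to its left, z up, the work surface at z = 0. Lengths are in mm, angles in rad, forces in N, time in s.
With the tool pointing down it reaches from about 425 to 875 mm from the base axis. Payload 4.7 kg.
Tool frame: the origin (TCP) lies between the finger pads; the fingertips stand 11 mm ahead of it and the grasp point (between the pads) lies 8 mm behind it; z points along the fingers, y is the line along which they close (so a half turn about z gives the same grasp; the last joint's range is limited). The gripper opens to 87 mm and grips with 3 to 60 N. Pads are 19 mm wide; open, the fingers measure 117 mm over their backs; the gripper's body (75 mm by 190 mm) begins 51 mm behind the grasp point.
Start: joints at [-1.324, 0.321, -0.07, 1.45, 0.023, 1.371, -0.057], TCP at [149.983, 632.479, 233.587] pointing down, gripper open.
Joint ranges: [-2.86, 2.86], [-0.3, 2.09], [-1.38, 1.24], [0.06, 2.45], [-1.56, 4.7], [0.09, 2.05], [-2.69, 2.69]. Speed limits (rad/s): [2.57, 2.57, 3.14, 3.14, 3.14, 3.14, 3.14].

INTERFACE

Orientations are given as [roll, pitch, yaw] about the fixed x, y, z axes, in that order (R = Rz(yaw) Ry(pitch) Rx(roll)).
In Python, from station import bot, hand, cams, finish_job gives the robot as it stands. Calls block until the motion is done:
- bot.move_ptp(position, orientation): joint-space move of the TCP to a pose.
- bot.servo_line(position, frame=None, vel=150, f_stop=None): straight line of the TCP; frame=None keeps the orientation; vel is the mean speed in mm/s. With f_stop (N) it stops when the force on the tool has changed by that much, and returns True; else False.
- bot.set_joints(angles): joint-space move.
- hand.release() and hand.grab(squeeze=None): open the fingers fully, or close them until they stop; squeeze is the grip in N (None keeps the last).
- bot.wait(seconds).
- bot.ik(position, orientation): joint angles nearest the present ones, or None.
- cams.camera(name): name is "scene" or "side" or "wrist"; returns a dict with "frame" (480x640x3 uint8, red, green, blue), "z_map" (480x640 float32, mm along the optical axis (not along the pixel's ray), 0 where there is no reading), "fx", "fy", "cx", "cy" (pixels), "dist_coeffs" ([k1, k2, p1, p2, k3] as OpenCV has them; the pictures are not rectified), "world_to_cam" (4x4, takes a point from world to camera coordinates). Camera axes: x right, y up, looking along -z (the intrinsics and any distortion apply to the point x, -y, -z); pixel columns grow to the right and rows downward; lengths in mm; the calibration is good to about 2 mm. A picture is of the moment at which its call begins.
A pose or a line that the arm cannot do raises bot.IKError and nothing moves.
- finish_job(): hands the job in; it is judged then, once.
Readings, each from a call of its own:
- bot.current_t(): time.
- bot.current_q(): joint angles.
- bot.current_joint_velocities(): joint speeds.
- bot.current_joint_efforts(): joint torques, N m.
- bot.current_tool_pos(): TCP position.
- bot.current_tcp_rot(): TCP orientation.
- bot.current_ft_force(): force on the tool from outside, world axes, zero at the start.
- bot.current_torque(): the same for the moment, N m.
- bot.current_finger_gap(): opening from 0.0 (shut) to 1.0 (fully open).
- bot.current_gripper_force(): force on a finger pad.
Only numpy, scipy, OpenCV 4.12 (cv2) and the standard library are available. Lean on these libraries where they do the work, as an engineer would, in place of code of your own. Each camera call takes 0.05 s, during which the arm holds its last target. There are 200 camera calls.

TASK

The washed glassware is to be closed against dust: put each of the four knobbed lids on the vessel it belongs to by size and shape (small, medium and large round jar, and the rectangular staining dish), centred and lying flat with its step inside the mouth. Set the lids down, do not let them drop, and leave the jars, the dish, the little oil bottle and the closed culture dish standing where they are.

Things in the scene. Friction and masses are not known exactly. Their poses are not given: they have to be found in the camera images.
- jar_small: The smallest open round glass jar, 55 mm tall, with a flat frosted rim 58 mm in outer and 44 mm in inner diameter; empty, stands loose on the bench, 0.20 kg. Origin: centre of its underside, z up; rim at z = 55 mm.
- jar_medium: The middle-sized open round glass jar, 75 mm tall, with a flat frosted rim 78 mm in outer and 64 mm in inner diameter; empty, stands loose on the bench, 0.32 kg. Origin: centre of its underside, z up; rim at z = 75 mm.
- jar_large: The largest open round glass jar, 65 mm tall, with a flat frosted rim 100 mm in outer and 86 mm in inner diameter; empty, stands loose on the bench, 0.42 kg. Origin: centre of its underside, z up; rim at z = 65 mm.
- dish: Open rectangular glass staining dish, 70 mm tall, empty, loose, 0.48 kg; flat frosted rim 104 mm long (its x axis) by 78 mm wide (y) outside, 90 by 64 mm inside. Its x axis points straight ahead of the robot, give or take 35 degrees. Origin: centre of its underside, z up; rim at z = 70 mm.
- lid_small: Lid of the smallest jar: round steel plate 60 mm across, under it a locating step 30 mm across, on it a central upright black knob 22 mm in diameter. Lies loose on the bench, knob up; about 50 g. Origin: centre of the underside of the step, z up; step z = 0 to 5 mm, plate 5 to 11, knob 11 to 39. Seated, its origin is 5 mm below the jar's rim.
- lid_medium: Lid of the middle-sized jar: round steel plate 80 mm across, under it a locating step 50 mm across, on it a central upright black knob 22 mm in diameter. Lies loose on the bench, knob up; about 80 g. Origin: centre of the underside of the step, z up; step z = 0 to 5 mm, plate 5 to 11, knob 11 to 39. Seated, its origin is 5 mm below the jar's rim.
- lid_large: Lid of the largest jar: round steel plate 102 mm across, under it a locating step 72 mm across, on it a central upright black knob 22 mm in diameter. Lies loose on the bench, knob up; about 120 g. Origin: centre of the underside of the step, z up; step z = 0 to 5 mm, plate 5 to 11, knob 11 to 39. Seated, its origin is 5 mm below the jar's rim.
- lid_dish: Lid of the dish: steel plate 106 (x) by 80 mm (y), a locating step 76 by 50 mm under it, a central black bar grip 44 (x) by 14 mm (y). Loose, grip up, 110 g; x straight ahead within 35 degrees; fits either way round. Origin: centre of the underside of the step, z up; step z = 0 to 5 mm, plate 5 to 11, grip 11 to 39. Seated, origin 5 mm below the rim, x along the dish's.
- oil_bottle: Bystander: little amber immersion-oil bottle with white cap, 28 mm in diameter, 60 mm tall, 45 g, standing loose. Origin: centre of its underside. Also loose but not listed: a black rubber stopper (29 mm across, 26 mm tall), a slide box, a timer, a marker. Among lids and jars only the jars stand taller than 60 mm.
- culture_dish: Bystander: closed round clear culture dish, 62 mm in diameter, 16 mm tall, 40 g, lying loose between jars and lids. Origin: centre of its underside.
Mind the look-alikes: they are no part of the job. What is shaped like the lid_large but brown is not meant.

How it is judged:
By the outcome, as a careful person would: the job done as asked, in the order asked, and still so for the second after the job is handed in, with the robot touching nothing.
It also fails if it takes over 128 s, if anything falls off the work surface, if the arm or the gripper's body presses on something with over 40 N, if the wrist force passes 120 N, or if a joint passes its speed limit or range.

## Working session

There is one attempt and no reset: what is moved stays moved. The work goes in short steps, each a Python script; the robot and the scene stay as the last script left them, time stands still between calls to the robot, and variables do not carry over. Pictures are saved under pics/ and viewed, at most 14 in all, crops included, and the job is handed in when it is done.

```bash
ls; mkdir -p pics; python3 - <<'E'
from station import bot, hand, cams
import cv2, numpy as np
for n in ("scene","side","wrist"):
    c=cams.camera(n); np.savez(f"pics/{n}0.npz",**c)
    cv2.imwrite(f"pics/{n}0.png",c["frame"][:,:,::-1])
    W=c["world_to_cam"]; print(n,c["fx"],c["fy"],c["cx"],c["cy"],c["dist_coeffs"],np.round(-W[:3,:3].T@W[:3,3]),np.round(W[:3,:3],2).tolist(),(c["z_map"]>0).mean())
print(bot.current_t(),bot.current_tcp_rot(),bot.current_finger_gap())
E
```

```text
pics
scene 518.3928643076803 518.3928643076803 325.8172498282763 238.62561731220526 [-0.05113805  0.          0.          0.          0.        ] [1303.  127.  927.] [[-0.15, 0.99, -0.01], [-0.71, -0.1, 0.7], [0.69, 0.11, 0.72]] 0.9961263020833333
side 543.9916676431824 543.9916676431824 312.20073072158146 237.8124178756237 [-0.00906849  0.          0.          0.          0.        ] [ 195. -759.  801.] [[0.95, -0.32, -0.0], [0.22, 0.65, 0.73], [-0.23, -0.69, 0.69]] 0.9962337239583333
wrist 394.6582780088332 394.6582780088332 317.7388620559883 235.34076995977574 [0.01971557 0.         0.         0.         0.        ] [ 74. 650. 384.] [[0.23, 0.97, -0.0], [-0.93, 0.22, -0.28], [-0.27, 0.07, 0.96]] 0.996103515625
0.15 [-3.14011995e+00  7.80530940e-05  2.90884164e+00] 1.0028729417382025
```

View pics/scene0.png

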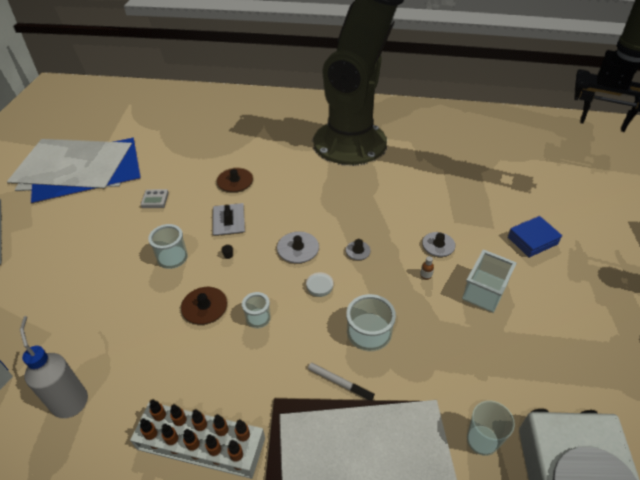

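View pics/side0.png

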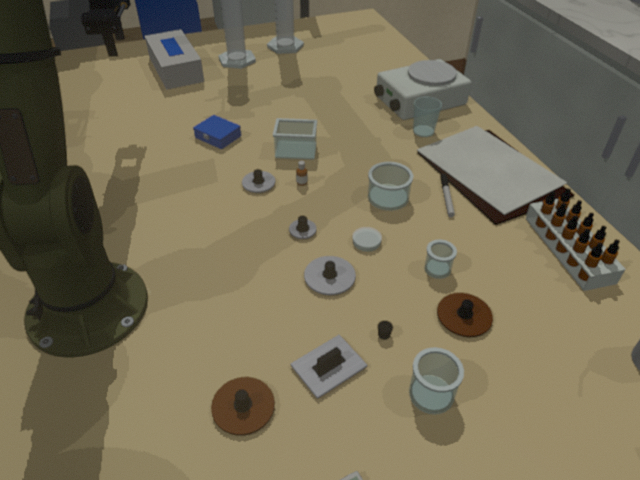

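The scene view shows, in pixels: medium jar (168,245), small jar (257,309), large jar (370,321) and dish (490,280). Lids are at dish (228,218), large (298,246), small (358,249) and medium (438,242). The brown look-alikes are at (235,180) and (204,305). The side view agrees: medium jar (435,380), small jar (440,258), large jar (389,184), dish (295,138), lids at (329,365), (330,275), (303,228) and (259,181).

```bash
cat > h.py <<'E'
import numpy as np, cv2
def K(c): return np.array([[c["fx"],0,c["cx"]],[0,c["fy"],c["cy"]],[0,0,1.]])
def rays(c,uv):
    p=cv2.undistortPoints(np.asarray(uv,float).reshape(-1,1,2),K(c),np.asarray(c["dist_coeffs"],float))[:,0]
    W=c["world_to_cam"];R=W[:3,:3]
    d=np.c_[p[:,0],-p[:,1],-np.ones(len(p))]@R
    return -R.T@W[:3,3],d
def onplane(c,uv,z):
    o,d=rays(c,uv); return o+d*((z-o[2])/d[:,2])[:,None]
def cloud(c):
    v,u=np.mgrid[:480,:640]
    o,d=rays(c,np.c_[u.ravel(),v.ravel()])
    P=o+d*np.asarray(c["z_map"],float).reshape(-1,1)
    P[c["z_map"].ravel()==0]=np.nan
    return P.reshape(480,640,3)
E
python3 - <<'E'
from h import *
S={"scene":dict(jm=(168,237),js=(257,302),jl=(370,312),d=(492,272),ld=(228,218),ll=(298,246),ls=(358,249),lm=(438,242)),
"side":dict(jm=(438,372),js=(441,250),jl=(390,178),d=(295,130),ld=(329,365),ll=(330,275),ls=(303,228),lm=(259,181))}
H=dict(jm=75,js=55,jl=65,d=70,ld=11,ll=11,ls=11,lm=11)
for n in S:
    c=dict(np.load(f"pics/{n}0.npz")); P=cloud(c)
    t=P[300:330,100:130] if n=="scene" else P[150:180,350:370]
    print(n,"table z",np.nanmean(t[...,2]),np.nanstd(t[...,2]))
    for k,uv in S[n].items():
        p=onplane(c,[uv],H[k])[0]
        near=np.hypot(P[...,0]-p[0],P[...,1]-p[1])<70
        z=P[...,2][near]
        m=near&(abs(P[...,2]-H[k])<3.5)
        q=P[m][:,:2].astype(np.float32)
        if len(q)<5: print(k,p,"few",np.nanpercentile(z,[50,90,99,100]));continue
        cc,r=cv2.minEnclosingCircle(q); rect=cv2.minAreaRect(q)
        m=near&(P[...,2]>25) ; g=P[m]
        print(k,np.round(p),len(q),"circ",np.round(cc,1),round(2*r,1),"rect",np.round(rect[0],1),np.round(rect[1],1),round(rect[2],1),"ztop",np.nanpercentile(z,99.5).round(1), "hi-mean",np.nanmean(g,0).round(1))
E
```

```text
scene table z 1.0556249302019833 1.815144066255443
jm [ 534. -363.   75.] 285 circ [ 531.9 -372.2] 84.8 rect [ 531.1 -370.8] [80.3 77.9] 20.7 ztop 78.2 hi-mean [ 533.4 -369.7   56. ]
js [ 672. -119.   55.] 251 circ [ 673.6 -121.9] 61.9 rect [ 674.2 -122.7] [58.5 56.4] 47.2 ztop 58.2 hi-mean [ 675.7 -122.1   45.9]
jl [671. 118.  65.] 500 circ [674.9 118.7] 102.0 rect [675.3 118.7] [ 99.4 100.1] 82.2 ztop 68.5 hi-mean [676.3 118.9  51.4]
d [531. 371.  70.] 462 circ [528.6 368.3] 131.0 rect [528.1 370.2] [ 77.6 110.5] 66.9 ztop 73.2 hi-mean [532.  367.7  54.4]
ld [ 389. -270.   11.] 704 circ [ 390.7 -271.8] 131.7 rect [ 392.4 -283. ] [109.4 106. ] 17.7 ztop 41.2 hi-mean [ 392.8 -266.8   37.1]
ll [460. -73.  11.] 851 circ [460.9 -75.1] 105.6 rect [462.1 -74.5] [100.6 101.8] 67.0 ztop 40.6 hi-mean [464.2 -74.2  35.8]
ls [450.  72.  11.] 254 circ [451.4  70.6] 61.5 rect [452.8  70.9] [58.3 55.5] 6.5 ztop 40.9 hi-mean [455.   71.3  35.8]
lm [399. 263.  11.] 480 circ [402.8 264. ] 85.0 rect [403.2 264.4] [79.  81.1] 24.2 ztop 40.5 hi-mean [406.  263.4  36.1]
side table z 1.3927791100665161 8
[... 335 characters left out ...]
[672.2 115.2] [100.2  98.4] 69.2 ztop 67.7 hi-mean [671.4 114.5  49. ]
d [522. 354.  70.] 298 circ [525.7 363.1] 124.9 rect [526.3 367. ] [ 85.8 104.4] 66.3 ztop 72.5 hi-mean [524.  363.7  51.9]
ld [ 385. -274.   11.] 2136 circ [ 385.4 -272. ] 130.4 rect [ 385.3 -271.9] [107.4  81.7] 17.4 ztop 40.3 hi-mean [ 384.4 -274.5   36.2]
ll [457. -80.  11.] 1378 circ [458.1 -76.9] 105.2 rect [457.7 -77.5] [102.3 100.7] 29.5 ztop 40.2 hi-mean [456.9 -79.6  35.8]
ls [449.  67.  11.] 317 circ [449.1  67.6] 62.5 rect [447.5  65.7] [58.  58.5] 73.0 ztop 40.1 hi-mean [447.6  65.7  35.3]
lm [401. 259.  11.] 461 circ [401.2 262.1] 84.3 rect [400.3 260.4] [79.6 77.7] 89.4 ztop 39.8 hi-mean [399.7 257.7  35.1]
```

```bash
cat >> h.py <<'E'
H=dict(jm=75,js=55,jl=65,d=70,ld=11,ll=11,ls=11,lm=11)
def measure(c,k,p,h=None,R=75):
    h=H[k] if h is None else h
    P=cloud(c); m=(np.hypot(P[...,0]-p[0],P[...,1]-p[1])<R)&(abs(P[...,2]-h)<4)
    m=cv2.morphologyEx(m.astype(np.uint8),cv2.MORPH_OPEN,np.ones((3,3)))
    n,L,st,_=cv2.connectedComponentsWithStats(m)
    m=L==1+st[1:,4].argmax()
    v,u=np.nonzero(m); hull=cv2.convexHull(np.c_[u,v].astype(np.int32))[:,0]
    q=onplane(c,hull,h)[:,:2].astype(np.float32)
    zm=np.median(P[...,2][m])
    if k in("d","ld"):
        b=cv2.boxPoints(cv2.minAreaRect(q)); e=[b[1]-b[0],b[2]-b[1]]; l=max(e,key=np.linalg.norm)
        a=(np.arctan2(l[1],l[0])+np.pi/2)%np.pi-np.pi/2
        return b.mean(0),sorted(map(np.linalg.norm,e)),a,zm
    s=cv2.convexHull(q); M=cv2.moments(s); ce,ax,_=cv2.fitEllipse(q)
    return np.array([M["m10"]/M["m00"],M["m01"]/M["m00"]]),[*ax,2*cv2.minEnclosingCircle(q)[1]],np.array(ce),zm
G=dict(d=(527,368),lm=(402,263),ls=(450,69),jl=(674,117),js=(673,-123),ll=(459.5,-76),ld=(386,-272),jm=(530,-373))
E
python3 - <<'E'
from h import *
from station import bot,cams
pi=np.pi
for k,p in G.items():
    for y in (pi,-pi+.304 if k=="ld" else pi-.403 if k=="d" else pi-.5, pi+.5):
        for z in (220,25 if k[0]=="l" else 90):
            q=bot.ik([*p,z],[pi,0,y]); print(k,round(y,2),z,None if q is None else np.round(q,2))
E
```

```text
d 3.14 220 [-0.78  0.31  0.16  1.5  -0.05  1.34  0.96]
d 3.14 90 [-0.77  0.41  0.15  1.64 -0.07  1.1   0.97]
d 2.74 220 [-0.8   0.31  0.19  1.5  -0.06  1.34  0.56]
d 2.74 90 [-0.8   0.41  0.18  1.64 -0.08  1.1   0.58]
d 3.64 220 [-0.75  0.31  0.13  1.5  -0.04  1.34  1.45]
d 3.64 90 [-0.74  0.41  0.11  1.64 -0.05  1.1   1.46]
lm 3.14 220 [-0.83 -0.04  0.19  1.88  0.01  1.3   0.93]
lm 3.14 25 [-0.83  0.18  0.21  2.09 -0.05  0.88  0.98]
lm 2.64 220 [-0.88 -0.04  0.24  1.88  0.01  1.3   0.43]
lm 2.64 25 [-0.87  0.18  0.25  2.09 -0.06  0.88  0.49]
lm 3.64 220 [-0.83 -0.04  0.19  1.88  0.01  1.3   1.43]
lm 3.64 25 [-0.8   0.18  0.18  2.09 -0.04  0.88  1.47]
ls 3.14 220 [-0.54 -0.1   0.31  1.94  0.03  1.3   1.33]
ls 3.14 25 [-0.74  0.14  0.56  2.16 -0.1   0.87  1.45]
ls 2.64 220 [-0.45 -0.1   0.23  1.94  0.02  1.3   0.84]
ls 2.64 25 [-0.76  0.14  0.58  2.16 -0.1   0.87  0.95]
ls 3.64 220 [-0.77 -0.12  0.52  1.94  0.06  1.3   1.8 ]
ls 3.64 25 [-0.71  0.14  0.53  2.15 -0.09  0.87  1.94]
jl 3.14 220 [-0.56  0.42  0.48  1.39 -0.2   1.37  1.49]
jl 3.14 90 [-0.53  0.51  0.43  1.53 -0.23  1.15  1.
[... 859 characters left out ...]
1  0.91  2.14 -0.21  0.88  2.38]
ld 3.14 220 [-0.07 -0.08  0.6   1.91  0.05  1.3   2.09]
ld 3.14 25 [-0.45  0.31  1.12  2.13 -0.35  0.91  2.45]
ld -2.84 220 [-0.09 -0.09  0.62  1.91  0.05  1.3   2.39]
ld -2.84 25 [ 0.97  0.19 -0.44  2.08  0.11  0.88  2.34]
ld 3.64 220 [-0.17 -0.09  0.69  1.91  0.06  1.3   2.58]
ld 3.64 25 [ 1.15  0.22 -0.63  2.08  0.16  0.89  2.49]
jm 3.14 220 [-0.16  0.46  1.    1.5  -0.39  1.39  2.43]
jm 3.14 90 [-0.03  0.52  0.79  1.64 -0.4   1.15  2.44]
jm 2.64 220 [-0.13  0.45  0.95  1.5  -0.36  1.38  1.91]
jm 2.64 90 [-0.1   0.56  0.9   1.65 -0.47  1.17  1.99]
jm 3.64 220 [ 1.18  0.44 -0.81  1.45  0.32  1.39  2.43]
jm 3.64 90 [ 1.06  0.5  -0.63  1.6   0.31  1.15  2.43]
```

```bash
python3 - <<'E'
from h import *
from station import bot,cams
import json
out={}
for k,p in G.items():
    bot.move_ptp([*p,230],[np.pi,0,2.64]); bot.wait(.15)
    c=cams.camera("wrist"); np.savez(f"pics/w_{k}.npz",**c)
    cv2.imwrite(f"pics/w_{k}.png",c["frame"][:,:,::-1])
    r=measure(c,k,p); print(k,p,[np.round(x,2) for x in r],"t",round(bot.current_t(),1), np.round(bot.current_tool_pos(),1))
E
```

```text
d (527, 368) [array([526.09, 370.07], dtype=float32), array([ 78.17, 104.62], dtype=float32), np.float32(-0.4), np.float64(70.73)] t 2.0 [526.1 369.2 229.9]
lm (402, 263) [array([399.79, 264.36]), array([79.14, 79.42, 79.64]), array([399.84, 264.33]), np.float64(11.83)] t 2.9 [402.8 263.7 230. ]
ls (450, 69) [array([448.31,  71.49]), array([59.26, 59.49, 59.84]), array([448.28,  71.5 ]), np.float64(11.85)] t 3.9 [449.8  70.8 229.9]
jl (674, 117) [array([672.34, 119.23]), array([ 99.37, 100.09, 100.41]), array([672.34, 119.24]), np.float64(65.71)] t 5.1 [673.4 116.6 231.2]
js (673, -123) [array([ 671.61, -122.6 ]), array([57.62, 58.19, 58.36]), array([ 671.64, -122.53]), np.float64(55.72)] t 6.2 [ 673.6 -120.1  229.8]
ll (459.5, -76) [array([457.65, -74.42]), array([101.16, 101.45, 101.7 ]), array([457.64, -74.4 ]), np.float64(11.82)] t 7.3 [460.6 -76.4 230.2]
ld (386, -272) [array([ 385.12, -269.87], dtype=float32), array([ 79.66, 105.58], dtype=float32), np.float32(0.3), np.float64(11.85)] t 8.3 [ 387.  -270.5  229.9]
jm (530, -373) [array([ 527.86, -371.22]), array([77.52, 78.24, 78.47]), array([ 527.93, -371.21]), np.float64(75.7)] t 9.4 [ 529.4 -372.6  231. ]
```

```bash
cat >> h.py <<'E'
M=dict(d=(526.09,370.07,-.4),lm=(399.8,264.35),ls=(448.3,71.5),jl=(672.34,119.23),js=(671.62,-122.57),ll=(457.65,-74.4),ld=(385.12,-269.87,.3),jm=(527.9,-371.2))
def pick(k,yaw=2.64):
    from station import bot,hand,cams
    x,y=M[k][0]+1,M[k][1]-1
    bot.move_ptp([x,y,90],[np.pi,0,yaw]); bot.wait(.3)
    print("stop",bot.servo_line([x,y,26],vel=60,f_stop=8)); bot.wait(.2)
    print("at",np.round(bot.current_tool_pos(),1),"want",x,y)
    hand.grab(30); bot.wait(.2); print("gap",bot.current_finger_gap()*87,bot.current_gripper_force(),bot.current_ft_force().round(1) if hasattr(bot.current_ft_force(),'round') else bot.current_ft_force())
    p=bot.current_tool_pos(); bot.servo_line([p[0],p[1],p[2]+40],vel=50); bot.servo_line([x,y,230],vel=150); bot.wait(.5)
    c=cams.camera("wrist"); np.savez(f"pics/g_{k}.npz",**c); cv2.imwrite(f"pics/g_{k}.png",c["frame"][:,:,::-1])
    t=bot.current_tool_pos(); r=measure(c,k,t,h=t[2]-26+11)
    print("tcp",np.round(t,1),"lid",[np.round(v,2) for v in r],"t",bot.current_t(),bot.current_ft_force())
E
python3 -c "
from h import *
pick('ll')"
```

```text
stop False
at [458.9 -75.3  26.3] want 458.65 -75.4
gap 21.52934574307349 29.999927622266114 [ 0.3  0.5 -0.3]
tcp [458.6 -75.4 230. ] lid [array([440.58, -66.17]), array([ 69.97,  96.64, 100.56]), array([444.22, -67.4 ]), np.float64(215.7)] t 16.4 [-0.41232562  0.17445679 -1.3447285 ]
```

View pics/g_ll.png

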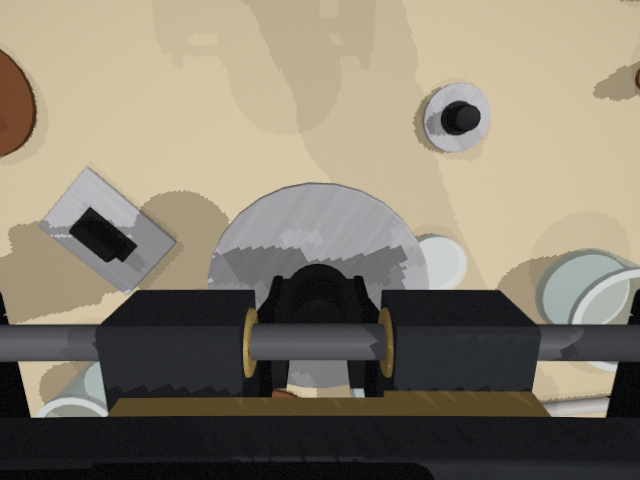

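The wrist view shows the large lid held level: its front arc spans (210,270)–(318,183)–(428,270), and its rear is hidden by the fingers. I'll fit a circle of known radius to that arc.

```bash
cat >> h.py <<'E'
RAD=dict(ll=50.7,lm=39.7,ls=29.7)
def held(k,c,t,yaw=2.64,dz=15):
    """front arc of the held lid -> offset (tool x, tool y) of its centre from the TCP"""
    from scipy.optimize import least_squares
    P=cloud(c); h=t[2]-dz; m=(np.hypot(P[...,0]-t[0],P[...,1]-t[1])<75)&(abs(P[...,2]-h)<4)
    m=cv2.morphologyEx(m.astype(np.uint8),cv2.MORPH_OPEN,np.ones((3,3)))
    n,L,st,_=cv2.connectedComponentsWithStats(m); v,u=np.nonzero(L==1+st[1:,4].argmax())
    zm=np.median(P[v,u,2])-h
    hull=cv2.convexHull(np.c_[u,v].astype(np.int32))[:,0]
    d=onplane(c,hull,h)[:,:2]-np.asarray(t)[:2]; cy,sy=np.cos(yaw),np.sin(yaw)
    q=np.c_[d@[cy,sy],d@[sy,-cy]]  # tool down: y axis = (sin,-cos)
    a=q[:,0]>.35*RAD[k]; q=q[a]
    s=least_squares(lambda x:np.hypot(*(q-x).T)-RAD[k],[0,0],loss="soft_l1",f_scale=.5)
    return s.x,np.abs(s.fun).mean(),len(q),zm
def w2(off,yaw=2.64): cy,sy=np.cos(yaw),np.sin(yaw); return off[0]*np.array([cy,sy])+off[1]*np.array([sy,-cy])
E
python3 - <<'E'
from h import *
c=dict(np.load("pics/g_ll.npz")); t=[458.6,-75.4,230]
o=held('ll',c,t); print(o, w2(o[0]))
print(np.array([457.65,-74.4])-np.array([458.9,-75.3]))
E
```

```text
(array([ 1.82803349, -0.60116638]), np.float64(0.17697733171066415), 26, np.float64(0.6992626306069951)) [-1.89190686  0.3518464 ]
[-1.25  0.9 ]
```

```bash
cat >> h.py <<'E'
def place(k,x,y,yaw=2.64,dz=26.3,up=230):
    from station import bot,hand,cams
    s=H[k]-5+dz
    bot.move_ptp([x,y,up],[np.pi,0,yaw]); bot.wait(.3)
    bot.servo_line([x,y,s+15],vel=100); bot.wait(.5); print("pre",np.round(bot.current_tool_pos(),1))
    print("early",bot.servo_line([x,y,s+3],vel=40,f_stop=4))
    print("touch",bot.servo_line([x,y,s-3],vel=8,f_stop=3)); bot.wait(.2)
    print("at",np.round(bot.current_tool_pos(),1),"want z",s,np.round(bot.current_ft_force(),1))
def leave(k,x,y,yaw=2.64,l=None):
    from station import bot,hand,cams
    hand.release(); bot.wait(.2); z=bot.current_tool_pos()[2]
    bot.servo_line([x,y,z+50],vel=60); bot.servo_line([x,y,z+140],vel=150); bot.wait(.4)
    c=cams.camera("wrist"); np.savez(f"pics/p_{k}.npz",**c); cv2.imwrite(f"pics/p_{k}.png",c["frame"][:,:,::-1])
    r=measure(c,l or k,(x,y),h=H[k]+6); print("lid now",[np.round(v,2) for v in r],"expect z",H[k]+6,"jar was",M[k],"t",bot.current_t())
E
python3 -c "
from h import *
place('jl',674.2,118.7)"
```

```text
pre [674.2 118.7 101.4]
early False
touch True
at [674.3 118.7  86. ] want z 86.3 [-0.4 -0.3  6.2]
```

Touched at exactly the seated height. Releasing.

```bash
python3 -c "
from h import *
leave('jl',674.2,118.7)"
```

```text
lid now [array([672.62, 118.75]), array([101.02, 101.59, 101.87]), array([672.64, 118.75]), np.float64(71.81)] expect z 71 jar was (672.34, 119.23) t 24.5417
```

View pics/p_jl.png

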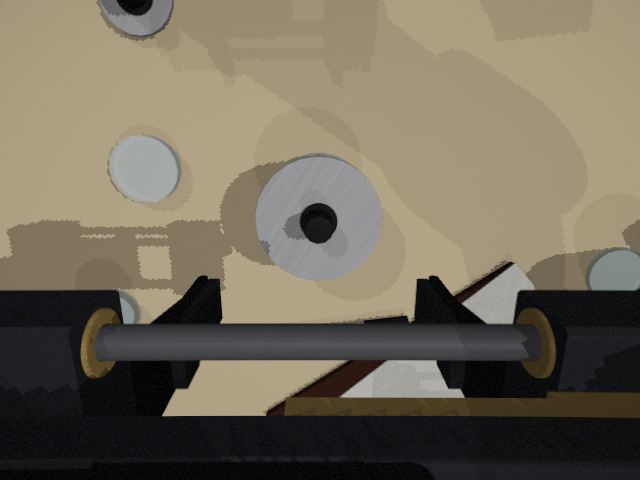

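The large lid is seated at about (319,217), concentric with its jar to 0.6 mm, at z 71.8 against the expected 71. Next are the small and medium lids, one at a time.

```bash
sed -i 's/^    print("tcp",np.round(t,1),"lid".*/    print("tcp",np.round(t,1),"t",bot.current_t()); return t,c/; s/^    t=bot.current_tool_pos(); r=measure.*/    t=bot.current_tool_pos()/' h.py
python3 - <<'E'
from h import *
t,c=pick('ls')
o=held('ls',c,t); off=w2(o[0]); print(o,off)
if np.hypot(*(off-[-1.7,.3]))>2.5: print("using default"); off=np.array([-1.7,.3])
x,y=np.array(M['js'][:2])-off; print("target",x,y)
place('js',x,y)
E
```

```text
stop False
at [449.6  70.6  26.3] want 449.3 70.5
gap 21.09802913081384 29.998622951097786 [ 0.  -0.2 -0.8]
tcp [449.3  70.5 230. ] t 31.325
(array([ 2.27835476, -0.65626012]), np.float64(0.11721162673092624), 23, np.float64(0.7538339444687949)) [-2.31324692  0.52006388]
target 673.9332469195809 -123.09006387721399
pre [ 673.9 -123.1   91.3]
early False
touch True
at [ 674.1 -123.1   76.1] want z 76.3 [-0.3 -0.3  4.9]
```

```bash
python3 - <<'E'
from h import *
leave('js',673.9,-123.1)
t,c=pick('lm')
o=held('lm',c,t); off=w2(o[0]); print(o,off)
if np.hypot(*(off-[-1.7,.3]))>2.5: print("using default"); off=np.array([-1.7,.3])
x,y=np.array(M['jm'][:2])-off; print("target",x,y)
place('jm',x,y)
E
```

```text
lid now [array([ 672.33, -123.  ]), array([59.28, 59.67, 59.84]), array([ 672.32, -122.98]), np.float64(61.86)] expect z 61 jar was (671.62, -122.57) t 39.5917
stop False
at [401.  263.6  26.3] want 400.8 263.35
gap 21.330875751241248 29.999690833501518 [ 0.4  0.4 -0.4]
tcp [400.8 263.3 230. ] t 47.1167
(array([ 1.93739325, -0.60294609]), np.float64(0.14641672393419322), 24, np.float64(0.6845492450576671)) [-1.98865118  0.40286857]
target 529.8886511809732 -371.60286857392776
pre [ 529.9 -371.6  111.4]
early False
touch True
at [ 530.  -371.6   96. ] want z 96.3 [-0.4  0.2  5. ]
```

```bash
python3 - <<'E'
from h import *
leave('jm',529.9,-371.6)
M['ld']=(386.9-1,-270.2+1)
try: t,c=pick('ld',np.pi+.302)
except Exception as e: print(repr(e))
from station import bot
print(np.round(bot.current_q(),2))
E
```

```text
lid now [array([ 528.33, -371.59]), array([79.23, 79.6 , 79.84]), array([ 528.35, -371.58]), np.float64(81.81)] expect z 81 jar was (527.9, -371.2) t 56.35
stop False
at [ 387.2 -270.3   26.3] want 386.9 -270.2
gap 13.713901761948696 29.99773106072098 [-0.9  0.1  1.2]
tcp [ 386.9 -270.2  230. ] t 63.0833
[-0.07 -0.09  0.59  1.9   0.05  1.32  2.38]
```

```bash
ls -la pics/g_ld.png
```

```text
-rw-r--r-- 1 agent agent 373649 Nov 29 17:41 pics/g_ld.png
```

```bash
python3 - <<'E'
from h import *
c=dict(np.load("pics/g_ld.npz")); t=[386.9,-270.2,230]; yaw=np.pi+.302
P=cloud(c); m=((np.hypot(P[...,0]-t[0],P[...,1]-t[1])<75)&(abs(P[...,2]-215)<4)).astype(np.uint8)
m=cv2.morphologyEx(m,cv2.MORPH_OPEN,np.ones((3,3))); v,u=np.nonzero(m)
d=onplane(c,np.c_[u,v],215)[:,:2]-t[:2]; X=d@[np.cos(yaw),np.sin(yaw)]; Y=d@[np.sin(yaw),-np.cos(yaw)]
print("frontX",np.percentile(X,[98,99.8,100]),"Y",Y[X>20].min(),Y[X>20].max())
e=[(y0,X[abs(Y-y0)<1.5].max()) for y0 in range(-35,36,10)]; print(np.round(e,1), "slope",np.polyfit(*zip(*e),1)[0])
E
```

```text
frontX [53.60583025 54.44940553 54.4505825 ] Y -39.17245151240572 40.12622469363576
[[-35.   54.4]
 [-25.   54.4]
 [-15.   54.4]
 [ -5.   54.5]
 [  5.   54.4]
 [ 15.   54.4]
 [ 25.   54.4]
 [ 35.   54.4]] slope -7.98753241691066e-05
```

```bash
python3 - <<'E'
from h import *
place('d',527.8,369.7,yaw=np.pi-.4)
E
```

```text
pre [527.8 369.7 106.3]
early False
touch True
at [527.9 369.8  91. ] want z 91.3 [0.5 0.3 5.5]
```

```bash
python3 - <<'E'
from h import *
from station import bot,cams
leave('d',527.8,369.7,yaw=np.pi-.4,l='ld')
bot.move_ptp([150,632,300],[np.pi,0,2.64]); bot.wait(.5)
for n in ("scene","side"):
    c=cams.camera(n); cv2.imwrite(f"pics/{n}1.png",c["frame"][:,:,::-1])
    P=cloud(c)
    for j,l in (("jm","lm"),("js","ls"),("jl","ll"),("d","ld")):
        r=measure(c,l,M[j],h=H[j]+6); print(n,j,[np.round(v,2) for v in r])
print(bot.current_t())
E
```

```text
lid now [array([526.12, 369.81], dtype=float32), array([ 79.65, 105.55], dtype=float32), np.float32(-0.4), np.float64(76.85)] expect z 76 jar was (526.09, 370.07, -0.4) t 72.4917
scene jm [array([ 533.81, -370.9 ]), array([79.39, 82.99, 83.94]), array([ 532.88, -371.34]), np.float64(81.76)]
scene js [array([ 677.  , -122.31]), array([57.43, 62.  , 61.34]), array([ 676.35, -122.6 ]), np.float64(61.85)]
scene jl [array([676.21, 118.45]), array([101.34, 103.67, 104.18]), array([676.12, 118.41]), np.float64(71.57)]
scene d [array([530.54, 369.21], dtype=float32), array([ 79.29, 109.18], dtype=float32), np.float32(-0.4), np.float64(76.44)]
side jm [array([ 528.1 , -374.26]), array([79.24, 81.25, 81.67]), array([ 528.01, -374.32]), np.float64(81.17)]
side js [array([ 670.48, -127.89]), array([59.11, 60.91, 61.92]), array([ 670.56, -127.12]), np.float64(61.34)]
side jl [array([671.66, 114.43]), array([100.76, 105.05, 106.09]), array([672.03, 114.7 ]), np.float64(71.24)]
side d [array([526.26, 365.06], dtype=float32), array([ 84.1 , 105.76], dtype=float32), np.float32(-0.4), np.float64(76.41)]
74.7917
```

View pics/side1.png

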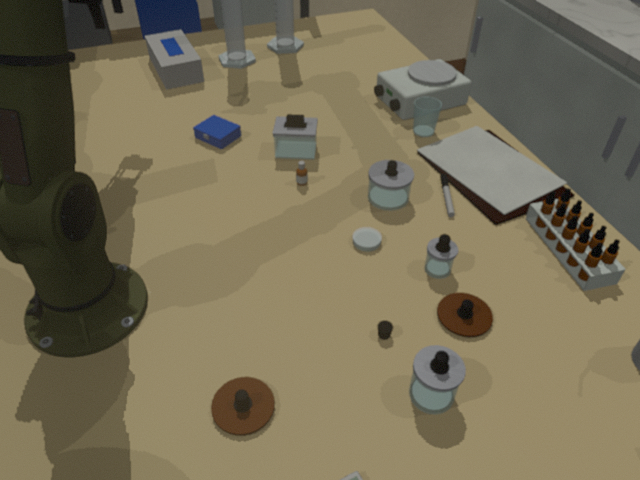

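View pics/scene1.png

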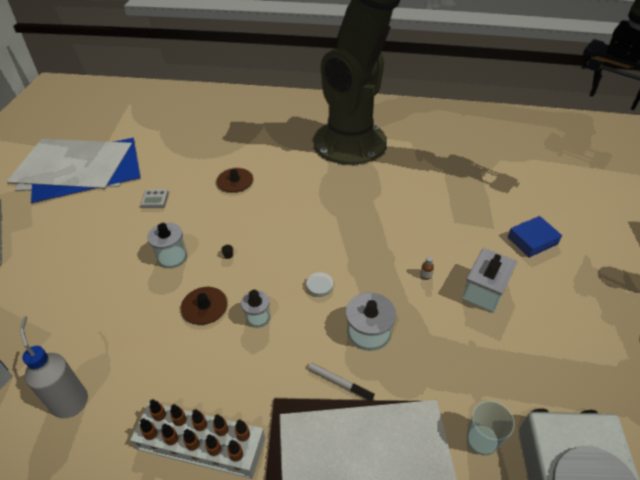

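Both views show all four lids seated. In the scene view they are at medium (166,240), small (256,303), large (371,315) and dish (490,273). The bottle (427,268), culture dish (319,284) and everything else have not moved.

```bash
python3 -c "
from station import finish_job
print(finish_job())"
```

```text
the job is handed in; nothing more can be done
None
```

All four lids are on their matching vessels, lying flat and centred to within about 1 mm; the vessels, oil bottle and culture dish stayed where they were, and the job was handed in at about 75 s.

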